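# Drive the eccentric bushing out of a bearing carrier

### The job

The worn eccentric bushing has to come out of the bearing carrier that is clamped in the vise. From the rack take the drift whose thin pilot end enters the bushing's off-centre hole (the middle size), feel the pilot down into that hole from above without shifting the bushing, then push steadily with the drift's shoulder until the bushing drops out below onto the bed of the vise, without ramming the drift into the casting or the bushing into the bed. Then draw the drift out and hang it back in its empty hole in the rack, and leave everything else where it is.

Things in the scene. Friction and masses are not known exactly. Their poses are not given: they have to be found in the camera images.
- vise: grey drill-press vise fixed on the bench, about 150 x 270 x 75 mm, screw and tommy bar to its -y side. Origin: on the bench, below the axis of the carrier's bore; z up, x along the jaws. Its bed is 20 mm and its jaw tops are 74 mm above the bench; the gap between the jaws is open at both x ends.
- carrier: plain cast aluminium carrier held in the jaws. Origin: on the bore axis at its lower face, 50 mm over the bench, 30 mm over the vise bed; axes as the vise. Its body (44 x 44 x 28 mm) has a vertical 25 mm bore, covered by a 104 x 70 x 7 mm flange with a 21 mm hole on the same axis, so the bushing can leave only downwards. On the flange a ring, 43 mm outside, 25 to 29 mm inside, 5 mm high.
- bore_mouth (a point): centre of the top of the carrier's raised ring, on the bore axis, 90 mm above the bench and 12 mm above the bushing's upper face
- bushing: worn brass eccentric bushing, 24 mm outside, 18 mm long. Origin: centre of its lower face; z up its axis. It starts at the top of the bore. A spring ring grips it: 10 to 18 N, steady, to slide it; lighter touches do not shift it. When its upper face is down to about 3 mm above the carrier's lower face (25 mm of travel) it comes free and drops some 15 mm.
- drift: the drift that fits: steel, about 0.24 kg, hung upright in the rack; the three change places. Origin: on its axis at the underside of its collar (29 mm wide, 5 mm thick), which rests on the rack; z up. Above, a ribbed handle 21 mm thick, up to 60 mm above the origin. Below, a shank 13 mm thick (the middle size of the three), 70 mm long to a flat shoulder, then a pilot 8 mm thick, 12 mm long.
- drift_tip (a point): centre of that drift's blunt pilot end (its edge broken by 0.5 mm), 82 mm below the drift's origin along its axis, 12 mm beyond the shoulder
- rack: wooden rack, fixed: a board 70 x 230 mm whose top is 104 mm above the bench, on two end legs, with three 22 mm through holes at y = -70, 0 and +70 mm in its frame. Origin: on the bench below the middle hole; z up, y along the row, x across it.
- drift_thin: like the drift, but with a shank of 8 mm and a pilot of 4 mm diameter: too thin, leave it hanging
- drift_thick: like the drift, but with a shank of 18 mm and a pilot of 12 mm diameter: too thick for the hole, leave it hanging
- dish: black open tray 90 x 70 x 22 mm near the rack with a new bushing of the same kind in it; origin under its centre; leave alone
- screwdriver: red-handled screwdriver, 190 mm, lying beside the vise; leave alone
- radio: black handheld radio with a stub aerial lying on the bench; leave alone
- bushing_top (a point): centre of the bushing's upper face, just under the flange at the start, 12 mm below bore_mouth. The bushing's 10 mm through hole runs parallel to the axis, but its centre is 3.5 mm off this point. To which side differs each time, and the axes given here and for the bushing do not tell it: feel for it, or look.
- new_bushing: the new bushing in the dish, same shape; leave alone
- driver_small: small yellow-handled screwdriver, 150 mm, lying between rack and vise; leave alone
- meter: yellow multimeter, 150 x 75 x 37 mm, lying beyond the work; leave alone
- spray: blue spray can with its cap, 52 mm wide, 170 mm tall, standing beyond the work; leave alone
Not all that is in view belongs to the job. Leave any blue or purple look-alike of the drift alone.

How it is judged:
By the outcome, as a careful person would: the job done as asked, in the order asked, and still so for the second after the job is handed in, with the robot touching nothing.
It also fails if it takes over 70 s, if anything falls off the work surface, if the arm or the gripper's body presses on something with over 40 N, if the wrist force passes 120 N, or if a joint passes its speed limit or range.

### The arm

A 6-joint arm with a two-finger parallel gripper is mounted at the origin on the work surface. World frame = base frame: x ahead of the robot, y to its left, z up, the work surface at z = 0. Lengths are in mm, angles in rad, forces in N, time in s.
With the tool pointing down it reaches from about 275 to 750 mm from the base axis. Payload 10.2 kg.
Tool frame: the origin (TCP) lies at the very end of the fingers, on their centre line; the grasp point (between the pads) lies 19 mm behind it (ctrl.grip_depth is the distance from the TCP to the grasp point, in mm); z points along the fingers, x is the direction in which the jaws open and shut, and the axes are right-handed (so a half turn about z gives the same grasp; the last joint's range is limited). The gripper opens to 85 mm and grips with 20 to 120 N. Pads are 22 mm wide; open, the fingers measure 114 mm over their backs; the gripper's body (76 mm by 85 mm) begins 54 mm behind the grasp point. The pads swing forward as they close: fully open they stand 13 mm farther back than shut.
Start: joints at [-1.521, 0.313, 1.498, -0, 1.331, -0.223], TCP at [141.437, -505.595, 231.294] pointing down, gripper open.
Joint ranges: [-2.94, 2.94], [-0.97, 2.17], [0.19, 2.56], [-1.23, 4.37], [0.02, 3.11], [-2.88, 2.88]. Speed limits (rad/s): [2.39, 2.39, 3.01, 3.14, 3.14, 3.14].

### API

Orientations are given as a unit quaternion [w, x, y, z].
In Python, from rig import ctrl gives the robot as it stands.
- The arm moves only by the tool play_rows, never from a script. Its argument "motion" is a list of rows, each a list of 2 entries, a list of its own where there are three numbers: the shift along the tool's x, y, z in mm, then the turn, a rotation vector about the tool's x, y, z in degrees. A call has 1 to 20 rows; each row shifts and turns the commanded pose from where the row before left it, along the tool's axes as they then stand; what a row does not reach is not made up. A row lasts 1/12 s, in which the tool goes at most 41.7 mm and 7.16 degrees, less where a joint would pass 70% of its speed; a pose out of reach is approached as far as the arm can. A call with a gripper value outside its range is refused whole. "fingers" is the finger opening in mm, from 0 to 85.4, set as the call begins (left out, the last holds). The fingers move at their own pace and stop on an object; "squeeze" is the grip in N (left out, the last holds). Time passes only in rows, so rows that do not move let the fingers close. It gives the time, the measured TCP pose, the force and the opening at its end, in the units of the state.
- ctrl.sense(): the state, without advancing time (a new reading comes with each control period).
- ctrl.capture(name): name is "scene" or "top" or "wrist"; returns the picture (420x560x3 uint8, red, green, blue); there is no depth.
- ctrl.get_calibration(name): a dict with "K" (3x3 intrinsics, pixels), "R" (3x3) and "t" (3): a world point X has camera coordinates R X + t; the wrist camera has in their place "tool_from_camera" (4x4, takes a point from camera to tool coordinates, whose origin is the TCP and whose axes are the tool frame's). Camera axes: x right, y down, z forward; pixel columns grow to the right and rows downward; lengths in mm; the calibration is good to about 2 mm. A picture is of the moment at which its call begins: read the wrist's pose just before it. get_calibration takes no time and is no camera call.
- ctrl.finish_job(): hands the job in, once; it reports no verdict.
Trained networks look in the newest picture that a camera, given by its name, has taken for a name from the list of things; names that differ only in an ending like _2 or _b are one class to them, and where a whole thing is asked for, a point or a joint stands for the part that bears it (a point fixed in the world has none). Each returns a list of dicts, best first, with "p" (0 to 1); they miss things now and then, are a little off and sometimes report something else, mostly with a low value. They report only what shows in the picture. A call takes as long as a camera call. They do not tell look-alikes from the thing itself.
- ctrl.spot_in(camera, name): "position" ([column, row] as shares, 0 to 1, of the picture: columns of its width, rows of its height, amid what is visible of it).
The state is a dict: "time_s": time; "joints": joint angles; "dq": joint speeds; "tau": joint torques, N m; "eef_pos": TCP position; "ee_rot": TCP orientation; "force": force on the tool from outside, world axes, zero at the start; "wrist_torque": the same for the moment, N m; "grip_width": opening from 0.0 (shut) to 1.0 (fully open).
Only numpy, scipy, OpenCV 4.12 (cv2) and the standard library are available. Lean on these libraries where they do the work, as an engineer would, in place of code of your own. Each camera call takes 0.05 s, during which the arm holds its last target. There are 200 camera calls.

## Working session

There is one attempt and no reset: what is moved stays moved. The work goes in short steps, Python scripts to look and compute and a tool call to move; the robot and the scene stay as the last step left them, time stands still between calls to the robot, and variables do not carry over. Pictures are saved under pics/ and viewed, about 8 in all and at most 12, crops included, and the job is handed in when it is done.

Besides the shell and the picture viewer there is one more tool, called as name(argument=value, ...) on one line, values as JSON. play_rows: Moves the arm, as the interface text tells. Its arguments: {"type":"object","properties":{"motion":{"type":"array"},"fingers":{"type":"number"},"squeeze":{"type":"number"}},"required":["motion"]}

```bash
mkdir -p pics
cat > h.py <<'E'
import numpy as np, cv2
from rig import ctrl
from scipy.spatial.transform import Rotation as Ro
def snap(n,f=None):
    im=ctrl.capture(n)
    if f: cv2.imwrite('pics/'+f,im[:,:,::-1])
    return im
def cam(n,st=None):
    c=ctrl.get_calibration(n);K=np.array(c['K'])
    if n=='wrist':
        st=st or ctrl.sense();T=np.array(c['tool_from_camera']);q=st['ee_rot'];Rt=Ro.from_quat([q[1],q[2],q[3],q[0]]).as_matrix()
        Rc=Rt@T[:3,:3];C=Rt@T[:3,3]+np.array(st['eef_pos']);return K,Rc,C
    R=np.array(c['R']);return K,R.T,-R.T@np.array(c['t'])
def onplane(n,px,z,st=None):
    K,Rc,C=cam(n,st);d=Rc@np.linalg.inv(K)@[px[0],px[1],1];return C+d*(z-C[2])/d[2]
def ray(n,px,st=None):
    K,Rc,C=cam(n,st);d=Rc@np.linalg.inv(K)@[px[0],px[1],1];return C,d/np.linalg.norm(d)
def proj(n,X,st=None):
    K,Rc,C=cam(n,st);p=K@(Rc.T@(np.array(X)-C));return p[:2]/p[2]
E
python3 - <<'E'
from h import *
print(ctrl.sense())
a=snap('scene');b=snap('top')
cv2.imwrite('pics/a.png',a[:,:,::-1]);cv2.imwrite('pics/b.png',b[:,:,::-1])
for c in('scene','top'):
    print(c,cam(c)[2].round())
    for n in('vise','carrier','bore_mouth','bushing','bushing_top','drift','drift_tip','drift_thin','drift_thick','rack','dish'):
        print(n,[(np.round(np.array(d['position'])*[560,420],1).tolist(),round(d['p'],2)) for d in ctrl.spot_in(c,n)][:4])
E
```

```text
{'time_s': 0.0, 'joints': array([-1.52140781e+00,  3.13473224e-01,  1.49846680e+00, -4.48982420e-05,
        1.33103853e+00, -2.23395695e-01]), 'dq': array([-6.16353019e-05,  7.19235335e-04, -1.04674252e-03, -4.01552763e-04,
        4.25971384e-04,  8.90250916e-04]), 'tau': array([-1.10805955e-03, -4.12266934e+01, -2.59741741e+01, -2.34227236e-04,
        4.16783238e-03,  6.30332309e-06]), 'eef_pos': array([ 141.40752267, -505.30723142,  230.71202288]), 'ee_rot': array([-5.16694003e-04,  7.96687965e-01, -6.04390441e-01, -4.62257692e-04]), 'force': array([-0.2183719 ,  0.16682704,  0.825602  ]), 'wrist_torque': array([-0.06779943, -0.03919442,  0.02708613]), 'grip_width': 0.9983528987297823}
scene [921. 726. 949.]
vise [([260.9, 152.6], 0.82), ([335.6, 187.1], 0.54)]
carrier [([264.8, 139.3], 0.86), ([346.3, 233.8], 0.7)]
bore_mouth [([264.5, 139.1], 0.83)]
bushing [([392.4, 240.2], 0.39), ([265.0, 137.4], 0.16)]
bushing_top [([373.4, 251.9], 0.59)]
drift [([400.1, 309.9], 0.83), ([440.5, 266.5], 0.83), ([418.7, 295.6], 0.57)]
drift_tip [([439.5, 265.6], 0.91), ([396.9, 310.5], 0.84), ([420.9, 297.9], 0.77), ([372.7, 247.1], 0.76)]
drift_thin [([321.3, 212.8], 0.59)]
drift_thick [([346.5, 233.6], 0.7)]
rack [([354.5, 248.5], 0.8)]
dish [([393.1, 239.6], 0.63)]
top [425.  47. 869.]
vise [([401.8, 238.9], 0.61)]
carrier [([394.8, 244.3], 0.55), ([203.2, 130.5], 0.15)]
bore_mouth [([398.3, 240.6], 0.72)]
bushing [([398.5, 240.4], 0.42)]
bushing_top [([398.5, 237.4], 0.54), ([401.1, 239.9], 0.52)]
drift [([113.3, 247.8], 0.87), ([112.9, 277.1], 0.66), ([131.2, 324.2], 0.59), ([167.9, 255.7], 0.58)]
drift_tip [([112.1, 249.2], 0.83), ([313.8, 302.7], 0.69), ([112.1, 277.8], 0.65), ([168.4, 257.8], 0.62)]
drift_thin [([236.7, 234.0], 0.52)]
drift_thick [([202.6, 241.1], 0.48)]
rack [([208.0, 249.4], 0.98)]
dish [([210.3, 303.2], 0.66)]
```

Run:
```python
import cv2
a=cv2.imread('pics/a.png');b=cv2.imread('pics/b.png')
cv2.imwrite('pics/a2.png',cv2.resize(a[90:390,180:580],None,fx=2,fy=2,interpolation=2))
cv2.imwrite('pics/b2.png',cv2.resize(b[130:380,70:470],None,fx=2,fy=2,interpolation=2))
```

```text
(no output)
```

View pics/a2.png

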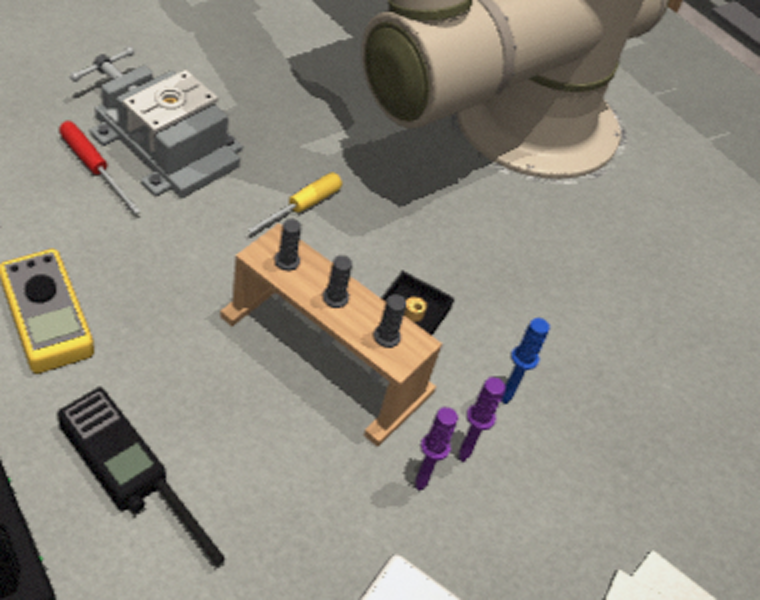

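View pics/b2.png

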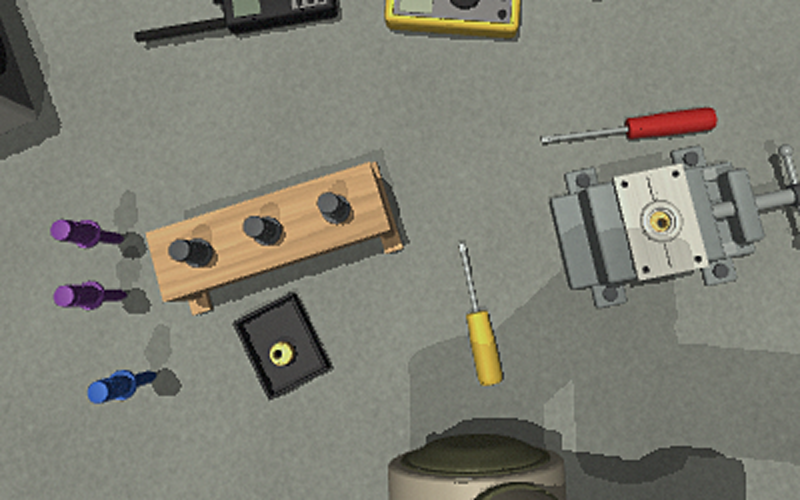

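The scene picture shows the rack (crop 240–440, 230–440) with three dark drifts with identical handles, and the vise with its bore at crop (170,97). It also shows three free-standing purple and blue look-alikes, which I'll leave alone. The top picture shows the drift handles at crop (190,252), (263,228) and (335,208), and the bore ring at (661,222). The shanks are hidden under the board, so I need a sideways look with the wrist camera.

Run:
```python
from h import *
print(np.round(ctrl.get_calibration('wrist')['tool_from_camera'],3).tolist(),ctrl.get_calibration('wrist')['K'])
f=lambda p:np.array(p)/2+[70,130]; g=lambda p:np.array(p)/2+[180,90]
cs=np.array([onplane('top',f(p),104)for p in[(148,235),(375,165),(393,232),(168,302)]])
print('corners',cs.round(),'c',cs.mean(0).round())
cs=np.array([onplane('scene',g(p),104)for p in[(237,258),(440,347),(400,382)]])
print('scene corners',cs.round())
print('bore top',onplane('top',f((661,222)),90).round(),'scene',onplane('scene',g((171,97)),90).round())
for p,q in[((178,247),(396,302)),((253,222),(342,262)),((328,203),(292,226))]:
  print('handle top',onplane('top',f(p),164).round(),onplane('scene',g(q),164).round())
# plate corners
cs=np.array([onplane('top',f(p),85)for p in[(613,176),(681,163),(708,267),(641,279)]]);print('flange',cs.round(),cs.mean(0).round())
for n,p in [('driver',(480,350)),('dish',(283,345))]: print(n,onplane('top',f(p),10).round())
```

```text
[[1.0, 0.0, 0.0, 0.318], [-0.0, 0.952, 0.307, -78.888], [-0.0, -0.307, 0.952, -141.499], [0.0, 0.0, 0.0, 1.0]] [[313.75057049   0.         279.68785724]
 [  0.         313.75057049 206.22832392]
 [  0.           0.           1.        ]]
corners [[476. 327. 104.]
 [546. 106. 104.]
 [480.  88. 104.]
 [411. 304. 104.]] c [478. 206. 104.]
scene corners [[549. 118. 104.]
 [416. 313. 104.]
 [477. 330. 104.]]
bore top [ 492. -174.   90.] scene [ 493. -171.   90.]
handle top [461. 277. 164.] [459. 278. 164.]
handle top [484. 211. 164.] [481. 211. 164.]
handle top [501. 143. 164.] [502. 147. 164.]
flange [[ 538. -130.   85.]
 [ 552. -198.   85.]
 [ 449. -219.   85.]
 [ 437. -154.   85.]] [ 494. -175.   85.]
driver [363.  -1.  10.]
dish [365. 209.  10.]
```

play_rows(motion=[[[-16, -25, 0], [0, 0, 0]], [[-16, -25, 0], [0, 0, 0]], [[-16, -25, 0], [0, 0, 0]], [[-16, -25, 0], [0, 0, 0]], [[-16, -25, 0], [0, 0, 0]], [[-16, -25, 0], [0, 0, 0]], [[-16, -25, 0], [0, 0, 0]], [[-16, -25, 0], [0, 0, 0]], [[-16, -25, 0], [0, 0, 0]], [[-16, -25, 0], [0, 0, 0]], [[-16, -25, 0], [0, 0, 0]], [[-16, -25, 0], [0, 0, 0]], [[-16, -25, 0], [0, 0, 0]], [[-16, -25, 0], [0, 0, 0]], [[0, 0, 25], [0, 0, 0]], [[0, 0, 25], [0, 0, 0]], [[0, 0, 25], [0, 0, 0]], [[0, 0, 25], [0, 0, 0]], [[0, 0, 15], [0, 0, 0]], [[0, 0, 0], [0, 0, 0]]], fingers=45)

```text
time_s: 2.87
eef_pos: [416.9, -194.6, 113.7]
ee_rot: [-0.0, 0.797, -0.604, -0.003]
force: [0.1, -0.1, -0.1]
grip_width: 0.525
```

Run:
```python
from h import *
st=ctrl.sense();im=snap('wrist')
print(st['eef_pos'].round(1),st['joints'].round(2))
p=proj('wrist',[493,-173,90],st);print(p)
print([(np.round(np.array(d['position'])*[560,420],1).tolist(),d['p']) for n in('bore_mouth','bushing_top') for d in ctrl.spot_in('wrist',n)])
x,y=(int(max(v,40)) for v in p);c=im[max(0,y-40):y+40,x-40:x+40];print(max(0,y-40),x-40)
cv2.imwrite('pics/w1.png',cv2.resize(c,None,fx=7,fy=7,interpolation=2)[:,:,::-1])
cv2.imwrite('pics/w1full.png',im[:,:,::-1])
```

```text
[ 416.9 -194.6  113.7] [-0.69  0.31  1.84 -0.    1.    0.61]
[278.59576599 104.36692722]
[([287.2, 86.4], 0.87), ([283.4, 104.1], 0.94), ([285.4, 83.4], 0.38)]
64 238
```

View pics/w1.png

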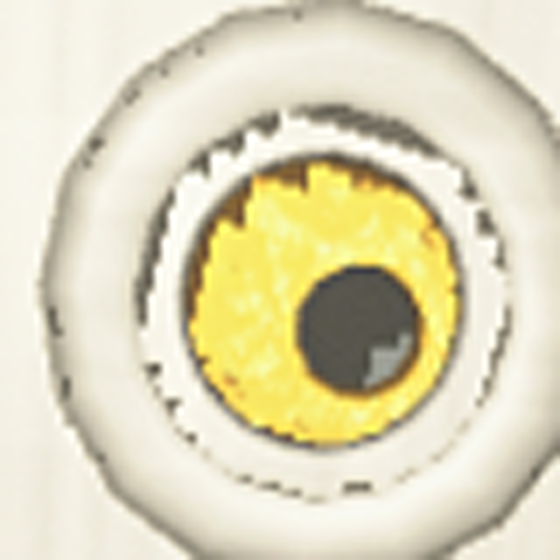

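The bushing's hole shows clearly, off centre at crop (360,328) against a bore centre of about (324,299). Next is a sideways look under the rack.

```bash
cat >> h.py <<'E'
def todelta(target,st=None):
    st=st or ctrl.sense();q=st['ee_rot'];Rt=Ro.from_quat([q[1],q[2],q[3],q[0]]).as_matrix()
    return Rt.T@(np.array(target)-st['eef_pos'])
E
python3 - <<'E'
from h import *
f=lambda p:np.array(p)/7+[238,64]
b=onplane('wrist',f((324,299)),85);b2=onplane('wrist',f((324,300)),90);h=onplane('wrist',f((360,328)),78)
print(b.round(1),b2.round(1),h.round(1),(h-b).round(1))
q=ctrl.sense()['ee_rot'];Rt=Ro.from_quat([q[1],q[2],q[3],q[0]]).as_matrix();print(Rt.round(3).tolist())
# viewing pose: beyond the rack, tool tilted toward base by 25deg about tool x; rack x dir
rx=np.array([.954,.30,0]);c=np.array([480,209,0])
t=c+rx*75+[0,0,150];print('target',t,todelta(t).round(1))
up=ctrl.sense()['eef_pos']+[0,0,110];t2=t.copy();t2[2]=up[2];d=Rt.T@(t2-up);print(d.round(1))
tool_z=np.array([0,0,-1]);print('rot +x25 -> z',(Rt@Ro.from_rotvec([np.radians(25),0,0]).as_matrix()[:,2]).round(2))
E
```

```text
[ 494.5 -177.7   85. ] [ 494.5 -177.6   90. ] [ 493.2 -181.1   78. ] [-1.3 -3.4 -7. ]
[[0.269, -0.963, 0.001], [-0.963, -0.269, -0.001], [0.001, -0.001, -1.0]]
target [551.55 231.5  150.  ] [-375.8 -243.2  -32.9]
[-3.759e+02 -2.432e+02 -3.000e-01]
rot +x25 -> z [ 0.41  0.11 -0.91]
```

play_rows(motion=[[[0, 0, -37], [0, 0, 0]], [[0, 0, -37], [0, 0, 0]], [[0, 0, -37], [0, 0, 0]], [[-27, -17.4, 0], [0, 0, 0]], [[-27, -17.4, 0], [0, 0, 0]], [[-27, -17.4, 0], [0, 0, 0]], [[-27, -17.4, 0], [0, 0, 0]], [[-27, -17.4, 0], [0, 0, 0]], [[-27, -17.4, 0], [0, 0, 0]], [[-27, -17.4, 0], [0, 0, 0]], [[-27, -17.4, 0], [0, 0, 0]], [[-27, -17.4, 0], [0, 0, 0]], [[-27, -17.4, 0], [0, 0, 0]], [[-27, -17.4, 0], [0, 0, 0]], [[-27, -17.4, 0], [0, 0, 0]], [[-27, -17.4, 0], [0, 0, 0]], [[-25, -17.4, 0], [0, 0, 0]], [[0, 0, 25], [0, 0, 0]], [[0, 0, 25], [0, 0, 0]], [[0, 0, 20], [0, 0, 0]]])

```text
time_s: 4.68
eef_pos: [551.4, 232.8, 157.2]
ee_rot: [-0.0, 0.797, -0.604, 0.0]
force: [0.7, -1.4, -0.6]
grip_width: 0.527
```

play_rows(motion=[[[0, 0, 0], [-7, 0, 0]], [[0, 0, 0], [-7, 0, 0]], [[0, 0, 0], [-7, 0, 0]], [[0, 0, 0], [-7, 0, 0]], [[0, 0, 0], [0, 0, 0]], [[0, 0, 0], [0, 0, 0]]])

```text
time_s: 5.18
eef_pos: [552.1, 232.3, 156.7]
ee_rot: [0.192, 0.773, -0.587, -0.146]
force: [-0.7, 0.1, 0.6]
grip_width: 0.523
```

Run:
```python
from h import *
st=ctrl.sense();im=snap('wrist');print(st['eef_pos'].round(1),st['joints'].round(2),st['force'])
for y in(-70,0,70):
    c=np.array([480,209,0])+y*np.array([-.3,.954,0]);print([proj('wrist',c+[0,0,z],st).round() for z in(22,34,60,164)])
g=np.clip((im/255.)**.6*255,0,255).astype(np.uint8)
cv2.imwrite('pics/w2.png',cv2.resize(g,None,fx=1.42,fy=1.42,interpolation=2)[:,:,::-1])
cv2.imwrite('pics/w2raw.png',im[:,:,::-1])
```

```text
[552.1 232.3 156.7] [ 0.21  0.83  0.93 -0.03  1.87  1.51] [-0.66527773  0.1233667   0.64771973]
[array([354., 193.]), array([356., 201.]), array([361., 222.]), array([390., 341.])]
[array([282., 194.]), array([282., 203.]), array([283., 224.]), array([284., 342.])]
[array([211., 196.]), array([209., 205.]), array([205., 225.]), array([179., 343.])]
```

View pics/w2.png

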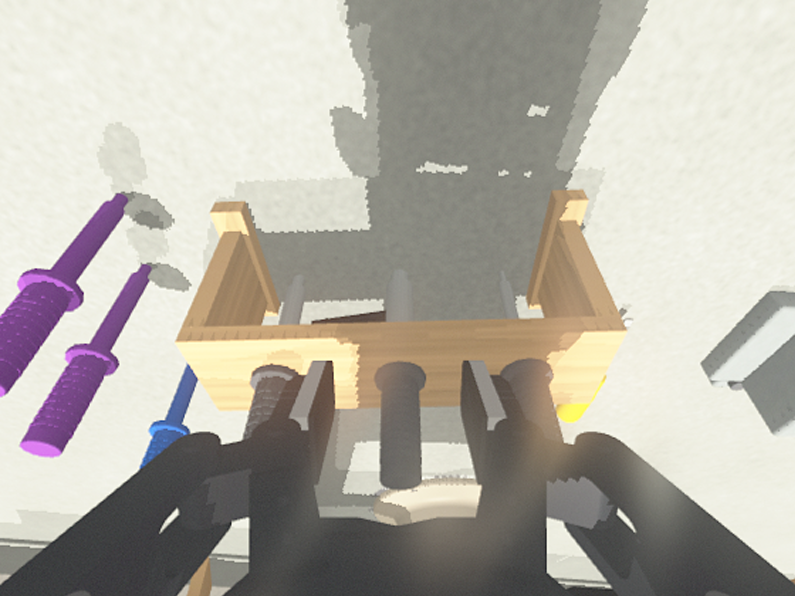

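The shanks show below the board at view pixels (292,300), (398,297) and (507,290). The middle one looks thickest, the left one medium and the right one thin. I'll confirm that in an enlarged crop.

Run:
```python
import cv2
a=cv2.imread('pics/w2raw.png')[180:235,185:375];a=cv2.convertScaleAbs(a,alpha=1.5,beta=0)
cv2.imwrite('pics/w2c.png',cv2.resize(a,None,fx=4.2,fy=4.2,interpolation=2))
```

```text
(no output)
```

View pics/w2c.png

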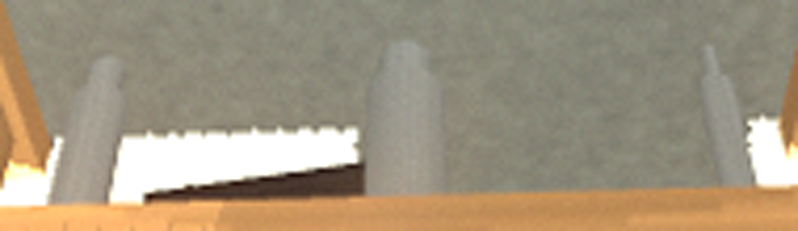

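The left drift has the middle shank width: about 52 px, against 72 and 32, which fits 13:18:8. It hangs at about (460,277). I'll go and grasp it.

play_rows(motion=[[[0, 0, 0], [7, 0, 0]], [[0, 0, 0], [7, 0, 0]], [[0, 0, 0], [7, 0, 0]], [[0, 0, 0], [7, 0, 0]], [[0, 0, -25], [0, 0, 0]], [[0, 0, -28], [0, 0, 0]], [[-14, 15, 0], [0, 0, 0]], [[-14, 15, 0], [0, 0, 0]], [[-14, 15, 0], [0, 0, 0]], [[-13, 15, 0], [0, 0, 0]], [[-13, 16, 0], [0, 0, 0]], [[0, 0, 0], [0, 0, 0]], [[0, 0, 0], [0, 0, 0]]])

```text
time_s: 6.32
eef_pos: [459.3, 277.5, 212.5]
ee_rot: [-0.002, 0.797, -0.604, 0.001]
force: [0.6, 0.0, 0.1]
grip_width: 0.528
```

Run:
```python
from h import *
st=ctrl.sense();im=snap('wrist','w3.png');print(st['eef_pos'].round(1),st['ee_rot'].round(3))
print(todelta([460,277.5,122]).round(1))
for X in([460,277.5,164],[460,277.5,109]): print(proj('wrist',X,st).round())
print([(np.round(np.array(d['position'])*[560,420],1).tolist(),round(d['p'],2)) for d in ctrl.spot_in('wrist','drift')])
```

```text
[459.3 277.5 212.5] [-0.002  0.797 -0.604  0.001]
[-0.4  0.3 90. ]
[279. 231.]
[279. 206.]
[([281.7, 216.4], 0.86), ([135.9, 141.5], 0.62), ([175.7, 291.0], 0.6), ([141.5, 214.0], 0.59)]
```

View pics/w3.png

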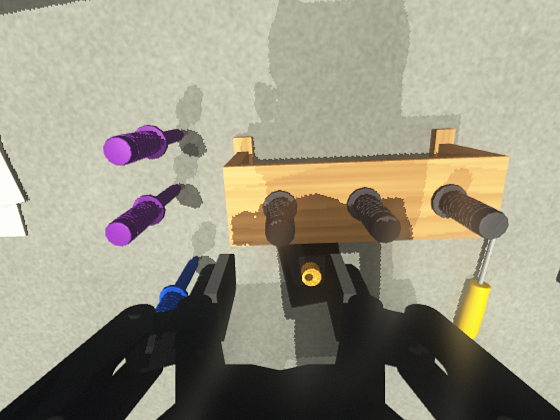

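The handle top is at (281,232) against a predicted (279,231), and it lies between the open fingers. I'll descend and grip.

play_rows(motion=[[[0, 0, 30], [0, 0, 0]], [[0, 0, 30], [0, 0, 0]], [[0, 0, 20], [0, 0, 0]], [[0, 0, 10], [0, 0, 0]], [[0, 0, 0], [0, 0, 0]]])

```text
time_s: 6.83
eef_pos: [459.6, 276.5, 118.7]
ee_rot: [0.001, 0.796, -0.605, -0.001]
force: [0.2, -0.3, -0.7]
grip_width: 0.528
```

play_rows(motion=[[[0, 0, 0], [0, 0, 0]], [[0, 0, 0], [0, 0, 0]], [[0, 0, 0], [0, 0, 0]], [[0, 0, 0], [0, 0, 0]], [[0, 0, 0], [0, 0, 0]], [[0, 0, 0], [0, 0, 0]], [[0, 0, 0], [0, 0, 0]], [[0, 0, 0], [0, 0, 0]]], fingers=0, squeeze=100)

```text
time_s: 7.5
eef_pos: [460.9, 277.4, 122.1]
ee_rot: [-0.001, 0.797, -0.604, 0.001]
force: [1.3, -0.6, 6.2]
grip_width: 0.208
```

play_rows(motion=[[[0, 0, -5], [0, 0, 0]], [[0, 0, -15], [0, 0, 0]], [[0, 0, -25], [0, 0, 0]], [[0, 0, -30], [0, 0, 0]], [[0, 0, -20], [0, 0, 0]], [[0, 0, 0], [0, 0, 0]], [[0, 0, 0], [0, 0, 0]]])

```text
time_s: 8.08
eef_pos: [460.0, 277.2, 215.9]
ee_rot: [-0.001, 0.797, -0.604, 0.0]
force: [-0.4, -0.5, -2.3]
grip_width: 0.208
```

Run:
```python
from h import *
st=ctrl.sense();im=snap('wrist','w4.png');print(st['eef_pos'].round(1),st['force'].round(1),st['wrist_torque'].round(2),st['grip_width'])
# expected tip: tcp z 122<->origin 104 => tip = tcp-100 along tool z
q=st['ee_rot'];Rt=Ro.from_quat([q[1],q[2],q[3],q[0]]).as_matrix()
for z in(18,88,100): print(proj('wrist',st['eef_pos']+Rt@[0,0,z],st).round(1))
print([(np.round(np.array(d['position'])*[560,420],1).tolist(),round(d['p'],2)) for d in ctrl.spot_in('wrist','drift_tip')])
c=im[60:240,220:340];cv2.imwrite('pics/w4c.png',cv2.resize(c,None,fx=3.3,fy=3.3,interpolation=2)[:,:,::-1])
```

```text
[460.  277.2 215.9] [-0.4 -0.5 -2.3] [ 0.   -0.01 -0.  ] 0.20812742612850596
[279.  252.7]
[279.2 212.1]
[279.2 207.3]
[([181.0, 289.8], 0.96), ([142.5, 212.8], 0.89), ([142.9, 146.4], 0.79), ([280.7, 288.4], 0.63)]
```

View pics/w4c.png

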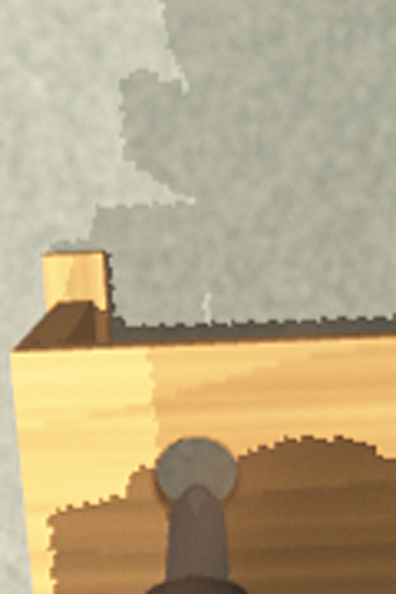

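The drift is gripped and hangs in line with the tool: its tip is at crop (198,487), and the empty rack hole is at crop (196,470). I'll lift clear of the neighbours and go to the carrier.

play_rows(motion=[[[0, 0, -24], [0, 0, 0]], [[0, 0, -24], [0, 0, 0]], [[0, 0, -22], [0, 0, 0]], [[15, 3, 0], [0, 0, 0]], [[30, 6, 0], [0, 0, 0]], [[30, 6, 0], [0, 0, 0]], [[30, 6, 0], [0, 0, 0]], [[30, 6, 0], [0, 0, 0]], [[30, 6, 0], [0, 0, 0]], [[30, 6, 0], [0, 0, 0]], [[30, 6, 0], [0, 0, 0]], [[30, 6, 0], [0, 0, 0]], [[30, 6, 0], [0, 0, 0]], [[30, 6, 0], [0, 0, 0]], [[30, 6, 0], [0, 0, 0]], [[30, 6, 0], [0, 0, 0]], [[30, 7, 0], [0, 0, 0]], [[30, 7, 0], [0, 0, 0]], [[15, 3, 0], [0, 0, 0]], [[0, 0, 0], [0, 0, 0]]])

```text
time_s: 9.85
eef_pos: [492.2, -183.5, 283.6]
ee_rot: [0.0, 0.796, -0.606, -0.001]
force: [-0.7, 0.7, -1.8]
grip_width: 0.208
```

play_rows(motion=[[[0, 0, 25], [0, 0, 0]], [[0, 0, 25], [0, 0, 0]], [[0, 0, 20], [0, 0, 0]], [[0, 0, 12], [0, 0, 0]], [[0, 0, 0], [0, 0, 0]], [[0, 0, 0], [0, 0, 0]], [[0, 0, 0], [0, 0, 0]]])

```text
time_s: 10.43
eef_pos: [493.0, -180.6, 204.1]
ee_rot: [-0.0, 0.797, -0.604, 0.001]
force: [1.2, -0.1, -1.0]
grip_width: 0.207
```

Run:
```python
from h import *
st=ctrl.sense();im=snap('wrist','w5.png');print(st['eef_pos'].round(1),st['force'].round(1),st['grip_width'])
q=st['ee_rot'];Rt=Ro.from_quat([q[1],q[2],q[3],q[0]]).as_matrix()
print('tip',proj('wrist',st['eef_pos']+Rt@[0,0,100],st).round(1),'hole',proj('wrist',[493.2,-181.1,78],st).round(1),'bore90',proj('wrist',[494.5,-177.6,90],st).round(1))
print('delta',todelta([493.2,-181.1,190]).round(1))
c=im[165:245,240:320];cv2.imwrite('pics/w5c.png',cv2.resize(c,None,fx=7,fy=7,interpolation=2)[:,:,::-1])
```

```text
[ 493.  -180.6  204.1] [ 1.2 -0.1 -1. ] 0.20722265870207157
tip [279.2 207.3] hole [279.8 198.2] bore90 [276.2 199.7]
delta [ 0.4 -0.1 14.3]
```

View pics/w5c.png

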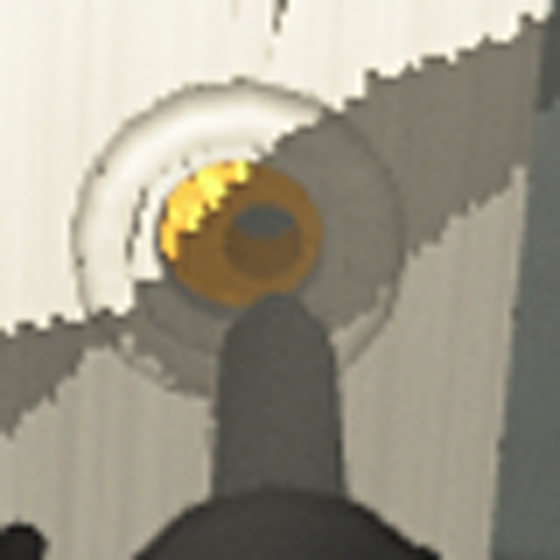

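The bushing hole is at crop (263,240) and the drift apex at (278,293). Allowing for the pilot's radius, the tip is about 1.9 mm off in tool x and 2.4 mm off in y. I'll correct that and go down to just above the bushing face.

play_rows(motion=[[[-1.9, -2.4, 0], [0, 0, 0]], [[0, 0, 8], [0, 0, 0]], [[0, 0, 8], [0, 0, 0]], [[0, 0, 4], [0, 0, 0]], [[0, 0, 0], [0, 0, 0]], [[0, 0, 0], [0, 0, 0]], [[0, 0, 0], [0, 0, 0]], [[0, 0, 0], [0, 0, 0]]])

```text
time_s: 11.15
eef_pos: [494.5, -178.6, 183.6]
ee_rot: [-0.0, 0.797, -0.604, 0.0]
force: [0.2, 0.8, -1.6]
grip_width: 0.205
```

Run:
```python
from h import *
st=ctrl.sense();im=snap('wrist','w6.png');print(st['eef_pos'].round(1),st['force'].round(1),st['wrist_torque'].round(2))
q=st['ee_rot'];Rt=Ro.from_quat([q[1],q[2],q[3],q[0]]).as_matrix()
print('tip',proj('wrist',st['eef_pos']+Rt@[0,0,100],st).round(1),'z78',proj('wrist',st['eef_pos']+Rt@[0,0,st['eef_pos'][2]-78],st).round(1))
c=im[165:245,240:320];cv2.imwrite('pics/w6c.png',cv2.resize(c,None,fx=7,fy=7,interpolation=2)[:,:,::-1])
```

```text
[ 494.5 -178.6  183.6] [ 0.2  0.8 -1.6] [-0.01  0.01 -0.02]
tip [279.2 207.3] z78 [279.2 205.2]
```

View pics/w6c.png

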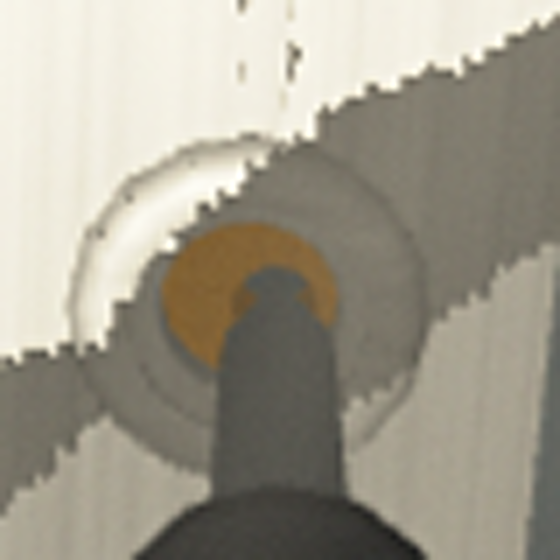

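The hole is centred at crop (274,303) and the projected tip at about (279,310), so less than 1 mm remains. I'll trim that and feel down gently.

play_rows(motion=[[[-0.4, -0.7, 0], [0, 0, 0]], [[0, 0, 1], [0, 0, 0]], [[0, 0, 1], [0, 0, 0]], [[0, 0, 1], [0, 0, 0]], [[0, 0, 1], [0, 0, 0]], [[0, 0, 1], [0, 0, 0]], [[0, 0, 1], [0, 0, 0]], [[0, 0, 0.5], [0, 0, 0]], [[0, 0, 0], [0, 0, 0]], [[0, 0, 0], [0, 0, 0]]])

```text
time_s: 12.03
eef_pos: [494.9, -177.9, 176.8]
ee_rot: [-0.0, 0.797, -0.604, -0.0]
force: [-0.5, 0.0, -1.9]
grip_width: 0.21
```

play_rows(motion=[[[0, 0, 0.7], [0, 0, 0]], [[0, 0, 0.7], [0, 0, 0]], [[0, 0, 0.6], [0, 0, 0]], [[0, 0, 0], [0, 0, 0]], [[0, 0, 0], [0, 0, 0]]])

```text
time_s: 12.45
eef_pos: [494.9, -177.9, 174.7]
ee_rot: [0.0, 0.797, -0.604, -0.0]
force: [-0.3, 0.6, -1.6]
grip_width: 0.21
```

Run:
```python
from h import *
for i in range(3):
    st=ctrl.sense();print(st['eef_pos'].round(1),st['force'].round(1),st['wrist_torque'].round(2));snap('wrist')
```

```text
[ 494.9 -177.9  174.7] [-0.3  0.6 -1.6] [ 0.04 -0.01 -0.01]
[ 494.9 -177.9  174.8] [ 0.6  0.6 -1.8] [ 0.01  0.04 -0.01]
[ 494.9 -178.   174.8] [ 1.   0.6 -2.3] [0.01 0.02 0.  ]
```

play_rows(motion=[[[0, 0, 0.7], [0, 0, 0]], [[0, 0, 0.7], [0, 0, 0]], [[0, 0, 0.7], [0, 0, 0]], [[0, 0, 0.7], [0, 0, 0]], [[0, 0, 0], [0, 0, 0]], [[0, 0, 0], [0, 0, 0]]])

```text
time_s: 13.1
eef_pos: [494.9, -177.9, 171.9]
ee_rot: [-0.0, 0.797, -0.604, -0.0]
force: [0.2, -0.3, -2.6]
grip_width: 0.211
```

Run:
```python
from h import *
for i in range(2):
    st=ctrl.sense();print(st['eef_pos'].round(1),st['force'].round(1),st['wrist_torque'].round(2));snap('wrist')
```

```text
[ 494.9 -177.9  171.9] [ 0.2 -0.3 -2.6] [ 0.    0.   -0.02]
[ 494.9 -177.9  172. ] [ 0.2 -0.2 -1.8] [-0.03 -0.02 -0.02]
```

play_rows(motion=[[[0, 0, 0.7], [0, 0, 0]], [[0, 0, 0.7], [0, 0, 0]], [[0, 0, 0.7], [0, 0, 0]], [[0, 0, 0.7], [0, 0, 0]], [[0, 0, 0], [0, 0, 0]], [[0, 0, 0], [0, 0, 0]]])

```text
time_s: 13.7
eef_pos: [494.9, -177.9, 169.1]
ee_rot: [0.0, 0.797, -0.604, -0.0]
force: [-0.3, 0.2, -1.9]
grip_width: 0.208
```

Run:
```python
from h import *
for i in range(2):
    st=ctrl.sense();print(st['eef_pos'].round(1),st['force'].round(1),st['wrist_torque'].round(2));snap('wrist')
```

```text
[ 494.9 -177.9  169.1] [-0.3  0.2 -1.9] [-0.    0.02  0.  ]
[ 494.9 -177.9  169.2] [ 0.1 -0.5 -1.8] [ 0.08  0.02 -0.03]
```

play_rows(motion=[[[0, 0, 0.7], [0, 0, 0]], [[0, 0, 0.7], [0, 0, 0]], [[0, 0, 0.7], [0, 0, 0]], [[0, 0, 0.7], [0, 0, 0]], [[0, 0, 0.7], [0, 0, 0]], [[0, 0, 0.7], [0, 0, 0]], [[0, 0, 0.7], [0, 0, 0]], [[0, 0, 0], [0, 0, 0]]])

```text
time_s: 14.47
eef_pos: [495.3, -178.0, 165.4]
ee_rot: [-0.0, 0.797, -0.604, 0.001]
force: [-1.6, 0.8, 7.4]
grip_width: 0.213
```

Run:
```python
from h import *
for i in range(2):
    st=ctrl.sense();print(st['eef_pos'].round(1),st['force'].round(1),st['wrist_torque'].round(2));snap('wrist')
```

```text
[ 495.3 -178.   165.4] [-1.6  0.8  7.4] [ 0.41  0.48 -0.07]
[ 495.3 -178.   165.4] [-1.2  1.3  8.1] [ 0.38  0.49 -0.05]
```

Contact with the bushing is at the expected height: about 9 N, with little side force. I'll push steadily.

play_rows(motion=[[[0, 0, 0.8], [0, 0, 0]], [[0, 0, 0.8], [0, 0, 0]], [[0, 0, 0.8], [0, 0, 0]], [[0, 0, 0.8], [0, 0, 0]], [[0, 0, 0.8], [0, 0, 0]]])

```text
time_s: 14.98
eef_pos: [495.5, -178.1, 162.2]
ee_rot: [-0.0, 0.797, -0.604, 0.001]
force: [-2.4, 1.4, 13.2]
grip_width: 0.209
```

Run:
```python
from h import *
st=ctrl.sense();print(st['eef_pos'].round(1),st['force'].round(1),st['wrist_torque'].round(2),st['grip_width'])
```

```text
[ 495.5 -178.1  162.2] [-2.4  1.4 13.2] [ 0.55  0.65 -0.02] 0.2088954969177513
```

Sliding steadily at about 15 N.

play_rows(motion=[[[0, 0, 0.8], [0, 0, 0]], [[0, 0, 0.8], [0, 0, 0]], [[0, 0, 0.8], [0, 0, 0]], [[0, 0, 0.8], [0, 0, 0]], [[0, 0, 0.8], [0, 0, 0]], [[0, 0, 0.8], [0, 0, 0]], [[0, 0, 0.8], [0, 0, 0]], [[0, 0, 0.8], [0, 0, 0]], [[0, 0, 0.8], [0, 0, 0]], [[0, 0, 0.8], [0, 0, 0]]])

```text
time_s: 15.82
eef_pos: [495.5, -178.1, 154.1]
ee_rot: [-0.0, 0.797, -0.604, 0.001]
force: [-2.4, 1.6, 12.5]
grip_width: 0.209
```

play_rows(motion=[[[0, 0, 0.8], [0, 0, 0]], [[0, 0, 0.8], [0, 0, 0]], [[0, 0, 0.8], [0, 0, 0]], [[0, 0, 0.8], [0, 0, 0]], [[0, 0, 0.8], [0, 0, 0]], [[0, 0, 0.8], [0, 0, 0]], [[0, 0, 0.8], [0, 0, 0]], [[0, 0, 0.8], [0, 0, 0]]])

```text
time_s: 16.48
eef_pos: [495.5, -178.2, 147.6]
ee_rot: [-0.0, 0.797, -0.604, 0.001]
force: [-3.0, 1.2, 11.5]
grip_width: 0.211
```

Run:
```python
from h import *
st=ctrl.sense();print(st['eef_pos'].round(1),st['force'].round(1),st['wrist_torque'].round(2),st['grip_width'])
```

```text
[ 495.5 -178.2  147.6] [-3.   1.2 11.5] [0.5  0.58 0.04] 0.2107547366423439
```

play_rows(motion=[[[0, 0, 0.6], [0, 0, 0]], [[0, 0, 0.6], [0, 0, 0]], [[0, 0, 0.6], [0, 0, 0]], [[0, 0, 0.6], [0, 0, 0]], [[0, 0, 0.6], [0, 0, 0]], [[0, 0, 0.6], [0, 0, 0]], [[0, 0, 0.6], [0, 0, 0]], [[0, 0, 0.6], [0, 0, 0]]])

```text
time_s: 17.15
eef_pos: [495.4, -178.1, 142.5]
ee_rot: [-0.0, 0.797, -0.604, 0.001]
force: [-1.9, 1.2, 8.5]
grip_width: 0.211
```

play_rows(motion=[[[0, 0, 0.5], [0, 0, 0]], [[0, 0, 0.5], [0, 0, 0]], [[0, 0, 0.5], [0, 0, 0]], [[0, 0, 0], [0, 0, 0]]])

```text
time_s: 17.48
eef_pos: [494.8, -177.8, 139.2]
ee_rot: [0.0, 0.797, -0.604, -0.0]
force: [-0.0, 0.2, -1.9]
grip_width: 0.211
```

The force fell back to the drift's own weight, so the bushing is free. I'll draw the drift straight up.

play_rows(motion=[[[0, 0, -2], [0, 0, 0]], [[0, 0, -4], [0, 0, 0]], [[0, 0, -6], [0, 0, 0]], [[0, 0, -8], [0, 0, 0]], [[0, 0, -10], [0, 0, 0]], [[0, 0, -10], [0, 0, 0]], [[0, 0, -12], [0, 0, 0]], [[0, 0, -14], [0, 0, 0]], [[0, 0, -18], [0, 0, 0]], [[0, 0, -20], [0, 0, 0]], [[0, 0, -20], [0, 0, 0]], [[0, 0, -15], [0, 0, 0]], [[0, 0, -8], [0, 0, 0]], [[0, 0, 0], [0, 0, 0]], [[0, 0, 0], [0, 0, 0]]])

```text
time_s: 18.73
eef_pos: [494.8, -177.9, 286.4]
ee_rot: [-0.0, 0.797, -0.604, -0.0]
force: [-0.2, -0.3, -2.3]
grip_width: 0.206
```

Run:
```python
from h import *
st=ctrl.sense();im=snap('wrist');sc=snap('scene','s2.png');print(st['eef_pos'].round(1),st['force'].round(1))
c=im[130:230,230:330]
# hole in rack as seen in w4 (pose 460,277.2,215.9)
q=st['ee_rot'];s4=dict(eef_pos=np.array([460,277.2,215.9]),ee_rot=q)
f=lambda p:np.array(p)/3.3+[220,60]
print('rack hole',onplane('wrist',f((196,470)),104,s4).round(1),'tip seen at z116 ',onplane('wrist',[279.8,211.4],116,s4).round(1))
s=sc[115:190,215:315]
cv2.imwrite('pics/m1.png',np.hstack([cv2.resize(c,(400,400),interpolation=2),cv2.resize(s,(400,300),interpolation=2)[[*range(300)]+[299]*100]])[:,:,::-1])
```

```text
[ 494.8 -177.9  286.4] [-0.2 -0.3 -2.3]
rack hole [460.5 277.2 104. ] tip seen at z116  [456.8 275.8 116. ]
```

View pics/m1.png

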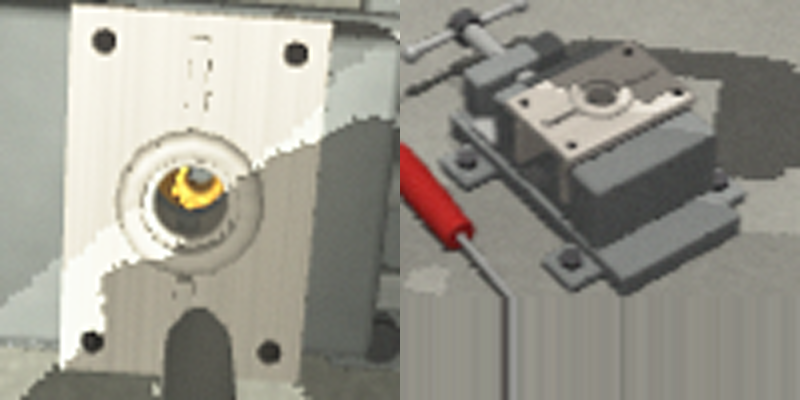

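The bushing now lies deep below the bore on the bed: gold at crop (197,185), well under the carrier, and the flange hole is empty. I'll go back to the rack.

play_rows(motion=[[[-15, -3, 0], [0, 0, 0]], [[-29.8, -6.1, 0], [0, 0, 0]], [[-29.8, -6.1, 0], [0, 0, 0]], [[-29.8, -6.1, 0], [0, 0, 0]], [[-29.8, -6.1, 0], [0, 0, 0]], [[-29.8, -6.1, 0], [0, 0, 0]], [[-29.8, -6.1, 0], [0, 0, 0]], [[-29.8, -6.1, 0], [0, 0, 0]], [[-29.8, -6.1, 0], [0, 0, 0]], [[-29.8, -6.1, 0], [0, 0, 0]], [[-29.8, -6.1, 0], [0, 0, 0]], [[-29.8, -6.1, 0], [0, 0, 0]], [[-29.8, -6.1, 0], [0, 0, 0]], [[-29.8, -6.1, 0], [0, 0, 0]], [[-29.8, -6.1, 0], [0, 0, 0]], [[-15.7, -2.6, 0], [0, 0, 0]], [[0, 0, 0], [0, 0, 0]], [[0, 0, 0], [0, 0, 0]], [[0, 0, 0], [0, 0, 0]]])

```text
time_s: 20.42
eef_pos: [461.6, 277.5, 286.2]
ee_rot: [0.0, 0.797, -0.604, -0.0]
force: [0.3, 0.3, -3.4]
grip_width: 0.21
```

play_rows(motion=[[[0, 0, 20], [0, 0, 0]], [[0, 0, 25], [0, 0, 0]], [[0, 0, 20], [0, 0, 0]], [[0, 0, 8], [0, 0, 0]], [[0, 0, 0], [0, 0, 0]], [[0, 0, 0], [0, 0, 0]], [[0, 0, 0], [0, 0, 0]]])

```text
time_s: 21.0
eef_pos: [462.6, 277.8, 215.1]
ee_rot: [-0.001, 0.797, -0.605, 0.001]
force: [0.1, 0.2, -2.3]
grip_width: 0.213
```

Run:
```python
from h import *
st=ctrl.sense();im=snap('wrist');print(st['eef_pos'].round(1),st['force'].round(1),todelta([462,278,122]).round(1))
c=im[160:250,230:330];cv2.imwrite('pics/m2.png',cv2.resize(c,None,fx=6,fy=6,interpolation=2)[:,:,::-1])
```

```text
[462.6 277.8 215.1] [ 0.1  0.2 -2.3] [-0.2  0.7 93. ]
```

View pics/m2.png

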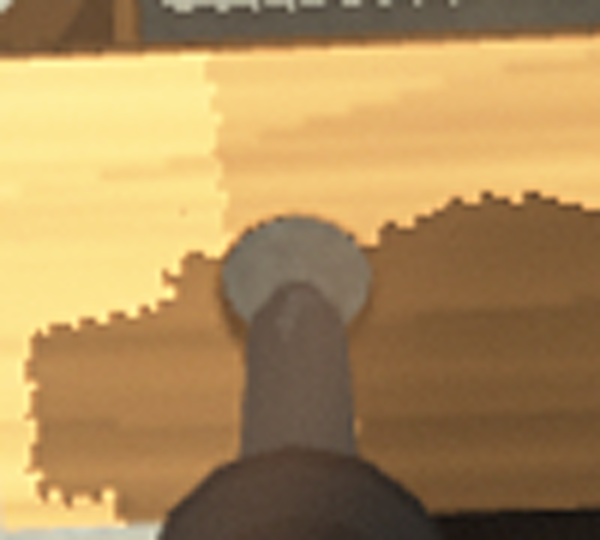

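The tip is centred over the empty hole: the hole is at crop (297,284) and the projected tip at about (298,282). I'll lower it in.

play_rows(motion=[[[0, 0, 8], [0, 0, 0]], [[0, 0, 12], [0, 0, 0]], [[0, 0, 15], [0, 0, 0]], [[0, 0, 15], [0, 0, 0]], [[0, 0, 15], [0, 0, 0]], [[0, 0, 10], [0, 0, 0]], [[0, 0, 8], [0, 0, 0]], [[0, 0, 5], [0, 0, 0]], [[0, 0, 3], [0, 0, 0]], [[0, 0, 1], [0, 0, 0]], [[0, 0, 0], [0, 0, 0]], [[0, 0, 0], [0, 0, 0]], [[0, 0, 0], [0, 0, 0]]])

```text
time_s: 22.13
eef_pos: [462.2, 278.0, 122.1]
ee_rot: [-0.0, 0.797, -0.604, 0.0]
force: [0.0, -0.3, 1.2]
grip_width: 0.206
```

The collar has just touched: the force rose by about 3.5 N. I'll release and retreat upward.

play_rows(motion=[[[0, 0, 0], [0, 0, 0]], [[0, 0, 0], [0, 0, 0]], [[0, 0, 0], [0, 0, 0]], [[0, 0, 0], [0, 0, 0]], [[0, 0, 0], [0, 0, 0]], [[0, 0, 0], [0, 0, 0]]], fingers=42)

```text
time_s: 22.63
eef_pos: [461.9, 277.9, 121.6]
ee_rot: [-0.0, 0.797, -0.604, 0.0]
force: [-0.5, 0.2, 0.1]
grip_width: 0.492
```

play_rows(motion=[[[0, 0, -8], [0, 0, 0]], [[0, 0, -15], [0, 0, 0]], [[0, 0, -22], [0, 0, 0]], [[0, 0, -25], [0, 0, 0]], [[0, 0, -25], [0, 0, 0]], [[0, 0, -15], [0, 0, 0]], [[0, 0, 0], [0, 0, 0]], [[0, 0, 0], [0, 0, 0]], [[0, 0, 0], [0, 0, 0]]])

```text
time_s: 23.38
eef_pos: [461.5, 277.8, 230.7]
ee_rot: [0.001, 0.797, -0.604, -0.0]
force: [-0.3, 0.3, -0.4]
grip_width: 0.491
```

Run:
```python
from h import *
st=ctrl.sense();im=snap('wrist');sc=snap('scene');print(st['eef_pos'].round(1),st['force'].round(1),st['grip_width'])
a=cv2.resize(sc[95:325,170:450],(400,329));b=cv2.resize(im,(400,300))
b=np.vstack([b,np.zeros((29,400,3),np.uint8)])
cv2.imwrite('pics/m3.png',np.hstack([a,b])[:,:,::-1])
```

```text
[461.5 277.8 230.7] [-0.3  0.3 -0.4] 0.4907435636896745
```

View pics/m3.png

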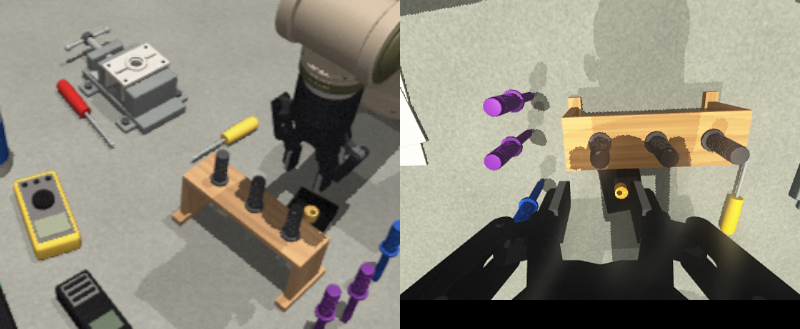

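All three drifts hang upright in the rack: handles at (222,165), (257,193) and (291,223) in the left half of the picture. The gripper is clear and nothing else has moved.

```bash
python3 -c "
from rig import ctrl
print(ctrl.finish_job())"
```

```text
the job is handed in; nothing more can be done
None
```

The worn bushing is out of the carrier and lying on the vise bed. The drift is back in its own hole in the rack, and the job is handed in at about 23 s of the 70 s allowed.

- **Choice of drift:** a look under the rack gave shank widths of roughly 13:18:8, so I took the drift at the rack's +y end as the middle size.
- **Finding the hole:** the wrist camera showed the off-centre hole. Two small position corrections were enough. The pilot then went in with no force beyond the drift's own weight, so the bushing was not shifted before the push.
- **Pushing:** the bushing slid steadily at 11–15 N, with side forces of about 3 N or less. The force then dropped to just the drift's weight, about 25 mm down as expected.
- **Last checks:**
  - The wrist camera showed the bushing deep below the bore and the flange hole empty.
  - The collar touched the rack with about 3.5 N before I let go.
  - The final pictures showed all three drifts upright, the gripper clear, and nothing else in view moved.
- **Disagreement:** the camera estimates of the hole and the tip disagreed by about 2–3.5 mm between views, within reach of the stated calibration error. I corrected by comparing tip and hole in the same picture.
- **Not checked:** I did not look at the bushing on the bed from the side, only from above through the bore.

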